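# Seat the screw arbor in the tilted carving spindle

### The arm

A 7-joint arm with a two-finger parallel gripper is mounted at the origin on the work surface. World frame = base frame: x ahead of the robot, y to its left, z up, the work surface at z = 0. Lengths are in m, angles in rad, forces in N, time in s.
With the tool pointing down it reaches from about 0.425 to 0.875 m from the base axis. Payload 9.9 kg.
Tool frame: the origin (TCP) lies midway between the tips of the shut fingers; the grasp point (between the pads) lies 19 mm behind it (manip.hold_point_z is the z of the grasp point in the tool frame, in m); z points along the fingers, y is the line along which they close (so a half turn about z gives the same grasp; the last joint's range is limited). The gripper opens to 85 mm and grips with 20 to 120 N. Pads are 22 mm wide; open, the fingers measure 114 mm over their backs; the gripper's body (76 mm by 85 mm) begins 54 mm behind the grasp point. The pads swing forward as they close: fully open they stand 13 mm farther back than shut.
Start: joints at [1.144, 0.576, 0.025, 1.437, -0.015, 1.129, -0.057], TCP at [0.227, -0.636, 0.231] pointing down, gripper open.
Joint ranges: [-2.76, 2.76], [-0.34, 2.15], [-1.52, 1.57], [0.19, 2.46], [-1.09, 4.23], [0.17, 1.99], [-2.82, 2.82]. Speed limits (rad/s): [2.22, 2.22, 3.01, 3.01, 3.14, 3.14, 3.14].

### API

Orientations are given as a unit quaternion [w, x, y, z].
In Python, from bench import manip gives the robot as it stands. The module is installed in compiled form; this text tells all that it offers.
- The arm moves only by the tool play_rows, never from a script. Its argument "increments" is a list of rows, each a list of 7 numbers: the opening, from 0 (shut) to 1 (fully open), then the shift along the world's x, y, z scaled (see below), then the turn, a rotation vector about the world's x, y, z scaled (see below). In form: [[gripper, x, y, z, ax, ay, az], ...]. A call has 1 to 8 rows; each row shifts and turns the commanded pose from where the row before left it; what a row does not reach is not made up. The controller multiplies each number of a shift by 1 m and each number of a turn by 60 degrees. A row lasts 1/8 s, in which the tool goes at most 62.5 mm and 10.7 degrees, less where a joint would pass 70% of its speed; a pose out of reach is approached as far as the arm can. A call with a number of a shift or a turn outside -1 to 1 is refused whole. A call with a gripper value outside its range is refused whole. The fingers move at their own pace and stop on an object; "squeeze" is the grip in N (left out, the last holds). Time passes only in rows, so rows that do not move let the fingers close. It gives the time, the measured TCP pose, the force, the opening and the grip force at its end, in the units of the state.
- manip.sense(): the state, without advancing time (a new reading comes with each control period).
- manip.camera(name): name is "scene" or "top" or "wrist"; returns (picture, depth): 420x560x3 uint8, blue, green, red; 420x560 float32, m along the optical axis (not along the pixel's ray), 0 where there is no reading.
- manip.camera_model(name): a dict with "intrinsics" (3x3 intrinsics, pixels), "k1" (the pictures are not rectified: a ray, as slopes to the right and down, at radius r is drawn at 1 + k1 r^2 times it, then the intrinsics apply), "world_from_camera" (4x4, takes a point from camera to world coordinates). Camera axes: x right, y up, looking along -z (the intrinsics and any distortion apply to the point x, -y, -z); pixel columns grow to the right and rows downward; lengths in m; the calibration is good to about 2 mm. A picture is of the moment at which its call begins: read the wrist's pose just before it. camera_model takes no time and is no camera call; for the wrist camera it gives the pose at the moment of the call.
- manip.sign_off(): hands the job in; it is judged then, once.
Trained networks look in the newest picture that a camera, given by its name, has taken for a name from the list of things; names that differ only in an ending like _2 or _b are one class to them, and where a whole thing is asked for, a point or a joint stands for the part that bears it (a point fixed in the world has none). Each returns a list of dicts, best first, with "score" (0 to 1); they miss things now and then, are a little off and sometimes report something else, mostly with a low value. They report only what shows in the picture. A call takes as long as a camera call. They do not tell look-alikes from the thing itself.
- manip.trace(camera, target): "pixels" (420x560 bool, what is visible of it).
- manip.pinpoint(camera, target): "at" ([x, y, z] in m, in world coordinates, good to about 4 mm: a listed point, or the origin of a listed thing).
The state is a dict: "time_s": time; "joint_positions": joint angles; "qvel": joint speeds; "tau": joint torques, N m; "position": TCP position; "tcp_rot": TCP orientation; "force": force on the tool from outside, world axes, zero at the start; "wrist_torque": the same for the moment, N m; "grip_width": finger opening in m; "gripper_force": force on a finger pad.
Only numpy, scipy, OpenCV 4.12 (cv2) and the standard library are available. Lean on these libraries where they do the work, as an engineer would, in place of code of your own. Each camera call takes 0.05 s, during which the arm holds its last target. There are 200 camera calls.

### The job

Get the carving stand ready: take the slotted, square-necked arbor out of the wooden block and seat its taper in the leaning spindle, turning it until its slots drop over the two drive dogs and its flange lies fully home on the spindle nose. Let go and leave it there; leave the pointed centre in the block and the bottle, mug and jar where they stand.

Things in the scene. Friction and masses are not known exactly. Their poses are not given: they have to be found in the camera images.
- arbor_neck (a point): Middle of the arbor's square neck, the place to grip: 30 x 30 mm, 45 mm long, this point half-way up it. A stub 10 mm across stands 12 mm above the neck. Loose, about 0.5 kg. z runs along the arbor from shank to stub; x and y are square to the neck's flats. It starts upright in one of the block's holes, flange resting on the block's top, yaw varied.
- arbor_seat (a point): Centre of the underside of the arbor's flange, 32.5 mm below arbor_neck, same axes. Flange 54 mm across, 10 mm thick, with two open slots 16 mm wide through its rim at +x and -x, cut in to 17.5 mm from the axis. Half a turn makes no difference. Below it the conical shank: 48 mm long, 32 mm across at the flange, 18 mm at its tip.
- spindle_nose (a point): Centre of the mouth of the spindle's tapered hole, in the plane of its flat ring face (58 mm across). Mouth 33.4 mm, 54 mm deep, tapered like the shank, 0.7 mm play all round when home. z: spindle axis, pointing out, leaning 30 degrees from vertical towards the stand's -x (the robot's side); y is level. This frame is the fixed head's and does not turn with the spindle.
- dogs_level (a point): Point on the spindle axis 8 mm above the ring face (axes as spindle_nose), level with the tops of two dogs on opposite sides of the mouth: 19.5 to 28 mm from the axis, 14 mm wide, tops chamfered to 10 mm. The line through them lies at an unreported angle up to 35 degrees about z either way from this y axis; see or feel for it. Flange stops here unless slots meet dogs within about 6 degrees.
- stand: Fixed green carving stand: origin under its base on the table (base 170 x 150 x 16 mm), z up, cheeks 126 mm high at 48 mm either side. In its frame spindle_nose is at x -30, y 0, z 170 mm. A friction brake (1.5 N m) holds the spindle against light rubbing.
- block: Fixed wooden block 100 (x) x 230 (y) x 65 mm high; origin at the centre of its underside. Its two upright through holes, 36 mm across, are at y = -55 and +55 mm; one holds the arbor, the other the pointed centre.
- centre_mid (a point): Pointed centre, to be left in the block: round plain steel body 43 mm across without slots, ending in a cone point 56 mm above the block's top. The point is on its axis 20 mm above the block's top.
- bottle_mid (a point): Blue bottle, 72 mm across and 210 mm high; the point is half-way up.
- mug_mid (a point): White mug, 80 mm across and 85 mm high; the point is half-way up.
- jar_mid (a point): Small white pot, 74 mm across and 65 mm high; the point is half-way up.
Things that resemble listed ones, but are neither listed nor needed, are in the scene too. Leave any orange or purple look-alike of the part that bears arbor_neck alone. Of the things that look like the block, take the one that is farthest from the robot's base at the start.

How it is judged:
On the way, in this order (a step that is already met when the one before it is completed fails the run):
1. the arbor is drawn up out of the block (z of arbor_seat in the frame of block above 0.115 m), for 0.1 s.
2. its shank is in the spindle's taper (z of arbor_seat in the frame of spindle_nose below 0.015 m and distance between arbor_seat and spindle_nose below 0.017 m), for 0.1 s.
At the end, for the whole second after the job is handed in: The arbor rests released and still in the spindle: flange underside centred within 3.5 mm of the mouth centre and at most 2.5 mm above the nose face (so the slots are over the dogs), axes within 3.4 degrees; centre, bottle, mug and jar within 30 mm of where they started (distance between arbor_seat and spindle_nose below 0.0035 m and z of arbor_seat in the frame of spindle_nose below 0.0025 m and angle between the z axis of arbor_seat and the z axis of spindle_nose, either way round below 0.06 rad and linear speed of arbor below 0.02 m/s and not (distance of centre_mid from where it was at the start of the episode above 0.03 m) and not (distance of bottle_mid from where it was at the start of the episode above 0.03 m) and not (distance of mug_mid from where it was at the start of the episode above 0.03 m) and not (distance of jar_mid from where it was at the start of the episode above 0.03 m)); the robot touches nothing.
It fails at once if the pointed centre is moved by more than 30 mm (distance of centre_mid from where it was at the start of the episode above 0.03 m).
It fails at once if the blue bottle is moved by more than 30 mm (distance of bottle_mid from where it was at the start of the episode above 0.03 m).
It fails at once if the mug is moved by more than 30 mm (distance of mug_mid from where it was at the start of the episode above 0.03 m).
It fails at once if the jar is moved by more than 30 mm (distance of jar_mid from where it was at the start of the episode above 0.03 m).
It also fails if it takes over 58 s, if anything falls off the work surface, if the arm or the gripper's body presses on something with over 40 N, if the wrist force passes 120 N, or if a joint passes its speed limit or range.

## Working session

There is one attempt and no reset: what is moved stays moved. The work goes in short steps, Python scripts to look and compute and a tool call to move; the robot and the scene stay as the last step left them, time stands still between calls to the robot, and variables do not carry over. Pictures are saved under pics/ and viewed, at most 10 in all, crops included, and the job is handed in when it is done.

Besides the shell and the picture viewer there is one more tool, called after ">>>" as name(argument=value, ...) on one line, values as JSON. play_rows: Moves the arm, as the interface text tells. Shifts and turns lie within -1 to 1; 1 stands for 1 m of shift or 60 degrees of turn. Its arguments: {"type":"object","properties":{"increments":{"type":"array","items":{"type":"array","items":{"type":"number","minimum":-1,"maximum":1}}},"squeeze":{"type":"number"}},"required":["increments"]}

```bash
mkdir -p pics; cat > h.py <<'E'
import numpy as np, cv2
from bench import manip
from scipy.spatial.transform import Rotation as R
def cam(n):
    m=manip.camera_model(n); p,d=manip.camera(n); return p,d,m
def unproj(m,d,uv,depth=None):
    K=np.array(m["intrinsics"]);T=np.array(m["world_from_camera"])
    uv=np.atleast_2d(uv).astype(float)
    dist=np.array([m["k1"],0,0,0,0.])
    n=cv2.undistortPoints(uv.reshape(-1,1,2),K,dist,None,None).reshape(-1,2)
    z=d[uv[:,1].astype(int),uv[:,0].astype(int)] if depth is None else depth
    P=np.c_[n[:,0]*z,-n[:,1]*z,-z*np.ones(len(n))]
    return P@T[:3,:3].T+T[:3,3]
def proj(m,P):
    K=np.array(m["intrinsics"]);T=np.array(m["world_from_camera"])
    c=(np.atleast_2d(P)-T[:3,3])@T[:3,:3]
    s=np.c_[c[:,0]/-c[:,2],-c[:,1]/-c[:,2]]
    s=s*(1+m["k1"]*(s**2).sum(1,keepdims=True))
    return s@K[:2,:2].T+K[:2,2]
E
python3 - <<'E'
from h import *
ims=[]
for n in["scene","top"]:
    p,d,m=cam(n); ims.append(p)
    np.savez(f"{n}.npz",p=p,d=d)
    for t in["arbor_neck","arbor_seat","spindle_nose","stand","block","centre_mid","bottle_mid","mug_mid","jar_mid"]:
        for r in manip.pinpoint(n,t):
            print(n,t,round(r["score"],2),np.round(r["at"],3),proj(m,r["at"]).round().astype(int)[0])
cv2.imwrite("pics/a.png",cv2.resize(np.vstack(ims),(800,1200))[:600]);cv2.imwrite("pics/b.png",cv2.resize(ims[1],(800,600)))
print(manip.sense(),manip.hold_point_z)
E
```

```text
scene arbor_neck 0.9 [0.564 0.171 0.096] [312 146]
scene arbor_neck 0.74 [0.443 0.204 0.079] [272 121]
scene arbor_neck 0.65 [0.562 0.029 0.082] [275 196]
scene arbor_seat 0.9 [0.439 0.203 0.048] [270 130]
scene arbor_seat 0.85 [0.572 0.171 0.062] [314 158]
scene arbor_seat 0.76 [0.562 0.031 0.051] [276 204]
scene spindle_nose 0.96 [ 0.565 -0.231  0.171] [183 285]
scene stand 0.89 [ 0.595 -0.239 -0.   ] [211 335]
scene stand 0.35 [0.57  0.226 0.002] [322 160]
scene block 0.92 [0.375 0.024 0.001] [203 182]
scene block 0.59 [0.573 0.223 0.004] [323 160]
scene centre_mid 0.89 [0.577 0.278 0.08 ] [340 123]
scene bottle_mid 0.72 [ 0.756 -0.014  0.106] [358 255]
scene bottle_mid 0.37 [0.571 0.224 0.002] [322 160]
scene jar_mid 0.9 [ 0.754 -0.186  0.029] [305 354]
top arbor_neck 0.77 [0.566 0.169 0.099] [205 216]
top arbor_neck 0.66 [0.564 0.027 0.08 ] [276 217]
top arbor_neck 0.65 [0.444 0.204 0.08 ] [190 277]
top arbor_seat 0.96 [0.567 0.173 0.065] [207 218]
top arbor_seat 0.96 [0.442 0.208 0.049] [191 278]
top arbor_seat 0.56 [0.564 0.028 0.046] [276 219]
top spindle_nose 0.86 [ 0.564 -0
[... 440 characters left out ...]
': array([ 1.14422307,  0.57567082,  0.02490555,  1.43710748, -0.01500554,
        1.12901605, -0.05647532]), 'qvel': array([-0.00051614,  0.00095122,  0.00168723,  0.00051397,  0.00125024,
        0.00090642, -0.00104024]), 'tau': array([ 3.42691806e-05, -7.65530348e+01,  2.24864222e+00, -2.86302388e+01,
        1.52445777e-02,  2.73695048e-03, -6.63086712e-05]), 'position': array([ 0.22686974, -0.63572584,  0.23130595]), 'tcp_rot': array([-8.88313786e-06,  9.85347887e-01,  1.70556566e-01,  1.60993155e-06]), 'force': array([-0.25006439,  0.41413479,  0.76878576]), 'wrist_torque': array([ 0.00023032, -0.01645794, -0.04702384]), 'gripper_force': 0.0, 'grip_width': 0.08540036195879343} -0.0187
```

```bash
python3 - <<'E'
from h import *
s=np.load("scene.npz");t=np.load("top.npz")
cv2.imwrite("pics/c.png",np.vstack([cv2.resize(s["p"][90:300,140:420],(800,600))])) 
cv2.imwrite("pics/d.png",cv2.resize(t["p"][90:330,140:460],(800,600),interpolation=cv2.INTER_CUBIC))
E
```

```text
(no output)
```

View pics/a.png

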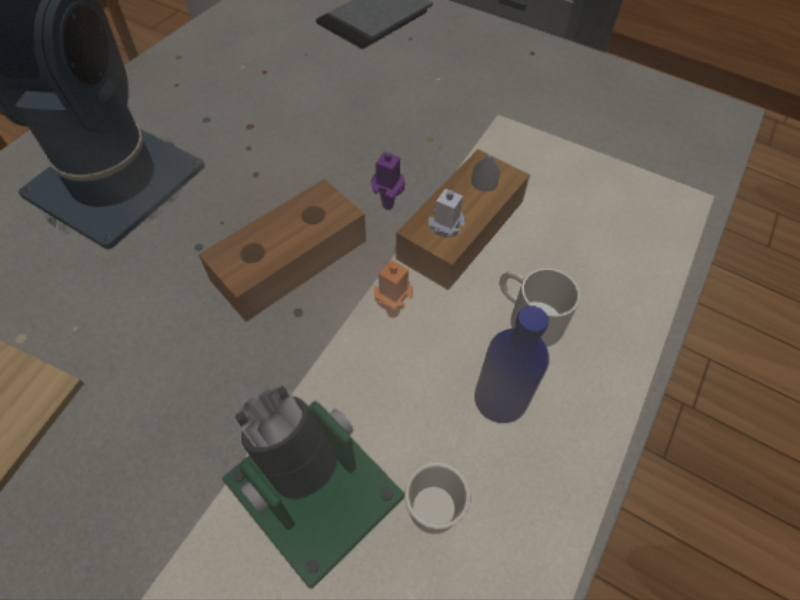

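View pics/d.png

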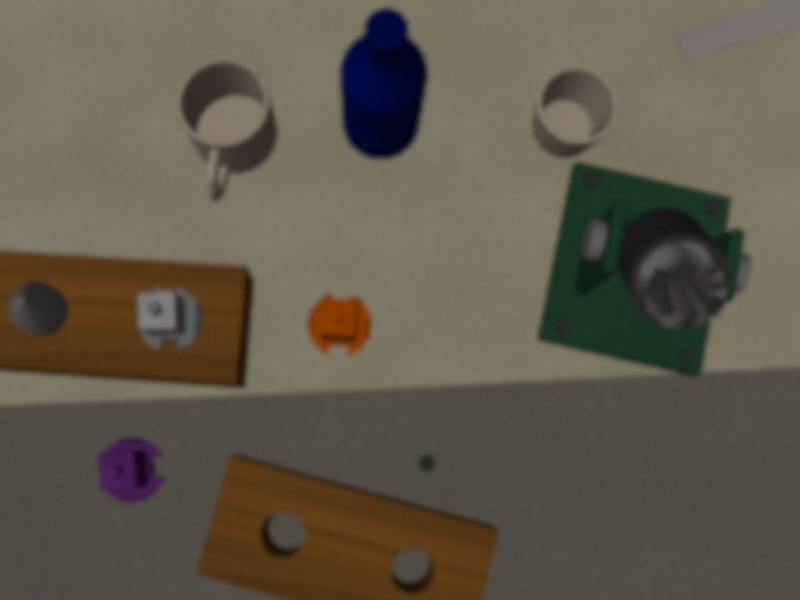

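The scene picture (800-px view) shows three arbor look-alikes: purple at (388,175), orange at (394,283) and steel at (448,210). The steel one is upright in the block farther from the base, with the centre at (487,170), so it is the one to take. The nearer block at (285,245) is empty. The top crop shows the steel arbor at (165,312) and the spindle nose at (680,280).

```bash
python3 - <<'E'
from h import *
s=manip.sense();q=s["tcp_rot"];Rt=R.from_quat([q[1],q[2],q[3],q[0]]).as_matrix()
m=manip.camera_model("wrist");T=np.array(m["world_from_camera"])
print(Rt.round(3));print("cam in tool",(Rt.T@(T[:3,3]-s["position"])).round(4));print((Rt.T@T[:3,:3]).round(3));print(m["intrinsics"],m["k1"])
# stand yaw from top: green mask
d=np.load("top.npz");p=d["p"].astype(int)
mt=manip.camera_model("top")
g=((p[...,1]>p[...,2]+18)&(p[...,1]>p[...,0]+10)).astype(np.uint8)
g[:,:330]=0
v,u=np.nonzero(g);P=unproj(mt,d["d"],np.c_[u,v]);P=P[(P[:,2]<0.03)&(P[:,2]>0.005)]
print(len(P),cv2.minAreaRect((P[:,:2]*1000).astype(np.float32)))
br=((p[...,2]>p[...,0]+35)).astype(np.uint8);br[:,230:]=0;br[255:]=0
v,u=np.nonzero(br);P=unproj(mt,d["d"],np.c_[u,v]);P=P[(abs(P[:,2]-.065)<0.008)]
print(len(P),cv2.minAreaRect((P[:,:2]*1000).astype(np.float32)),np.median(P[:,2]))
E
```

```text
[[ 0.942  0.336  0.   ]
 [ 0.336 -0.942  0.   ]
 [ 0.    -0.    -1.   ]]
cam in tool [ 0.069  -0.001  -0.1415]
[[ 0.     0.962  0.272]
 [ 1.    -0.     0.   ]
 [ 0.001  0.272 -0.962]]
[[312.0192138    0.         277.83378538]
 [  0.         312.0192138  213.13810987]
 [  0.           0.           1.        ]] -0.025650152491665346
2289 ((615.05126953125, -240.4179229736328), (146.7462158203125, 165.7585906982422), 75.84577178955078)
3683 ((573.0147705078125, 231.9910888671875), (220.44189453125, 99.4173355102539), 85.37973022460938) 0.06414553417861035
```

>>> play_rows(increments=[[1, 0.02, 0.04, 0.04, 0, 0, 0], [1, 0.02, 0.05, 0.03, 0, 0, 0], [1, 0.03, 0.05, 0.02, 0, 0, 0], [1, 0.03, 0.05, 0.02, 0, 0, 0], [1, 0.03, 0.05, 0.02, 0, 0, 0], [1, 0.03, 0.05, 0.02, 0, 0, 0], [1, 0.04, 0.04, 0, 0, 0, 0], [1, 0.03, 0.03, 0, 0, 0, 0]])

```text
time_s: 2.0
position: [0.4584, -0.2735, 0.382]
tcp_rot: [0.0, 0.985, 0.171, 0.001]
force: [-0.1, -0.0, 0.1]
grip_width: 0.085
gripper_force: 0.0
```

>>> play_rows(increments=[[1, 0.014, 0.014, -0.03, -0.024, -0.097, 0], [1, 0.014, 0.014, -0.03, -0.024, -0.097, 0], [1, 0.014, 0.014, -0.025, -0.024, -0.097, 0], [1, 0.014, 0.014, -0.02, -0.024, -0.097, 0], [1, 0, 0, 0, -0.024, -0.097, 0], [1, 0, 0, 0, 0, 0, 0]])

```text
time_s: 2.75
position: [0.511, -0.2194, 0.2755]
tcp_rot: [0.104, 0.952, 0.165, 0.236]
force: [0.3, -0.1, 0.4]
grip_width: 0.0856
gripper_force: 0.0
```

```bash
python3 - <<'E'
from h import *
p,d,m=cam("wrist");np.savez("w1.npz",p=p,d=d,**{k:np.array(v) for k,v in m.items()})
for t in["spindle_nose","dogs_level","stand"]:
    for r in manip.pinpoint("wrist",t): print(t,round(r["score"],2),np.round(r["at"],4),proj(m,r["at"]).round()[0])
cv2.imwrite("pics/e.png",cv2.resize(p,(800,600)))
print(m)
E
```

```text
spindle_nose 0.75 [ 0.5711 -0.2276  0.1668] [272. 204.]
dogs_level 0.62 [ 0.565  -0.2288  0.1777] [275. 208.]
stand 0.71 [ 0.5986 -0.2399  0.0014] [255. 211.]
{'intrinsics': array([[312.0192138 ,   0.        , 277.83378538],
       [  0.        , 312.0192138 , 213.13810987],
       [  0.        ,   0.        ,   1.        ]]), 'k1': -0.025650152491665346, 'world_from_camera': array([[ 0.26471528,  0.9345108 , -0.23793987,  0.49938337],
       [-0.92450313,  0.31611215,  0.21299547, -0.17643908],
       [ 0.27426225,  0.163593  ,  0.94763788,  0.42671944],
       [ 0.        ,  0.        ,  0.        ,  1.        ]])}
```

View pics/e.png

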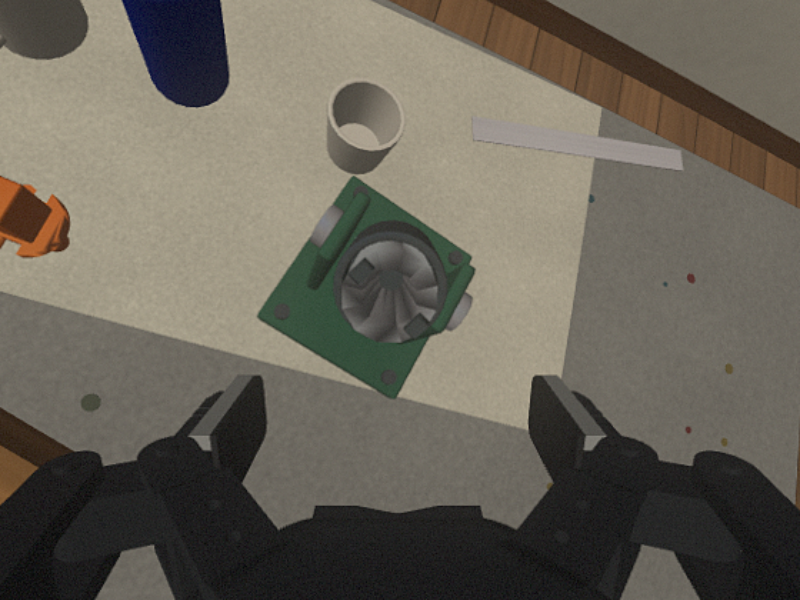

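Wrist view (800 px): the nose ring is centred near (390,290), with the dogs at about (362,272) and (417,326). Next I measure the stand yaw, nose pose and dog angle from the depth.

```bash
cat > nose.py <<'E'
from h import *
def analyse(p,d,m,n0,yaw0=None,verbose=True):
    pi=p.astype(int)
    g=((pi[...,1]>pi[...,2]+12)&(pi[...,1]>pi[...,0]+8))
    v,u=np.nonzero(g&(d>0));P=unproj(m,d,np.c_[u,v]);P=P[(P[:,2]<0.03)&(P[:,2]>0.006)&(np.hypot(*(P[:,:2]-n0[:2]).T)<.16)]
    r=cv2.minAreaRect((P[:,:2]*1000).astype(np.float32)); print("base",len(P),r,"z",np.median(P[:,2]))
    a=r[2] if r[1][0]<r[1][1] else r[2]-90   # direction of the 150 side = y
    yaw=np.deg2rad(a-90) if a>0 else np.deg2rad(a+90)
    if abs(yaw)>np.pi/4 and verbose: print("yaw odd",np.rad2deg(yaw))
    if yaw0 is not None: yaw=yaw0
    x=np.array([np.cos(yaw),np.sin(yaw),0]);yv=np.array([-x[1],x[0],0])
    A=-.5*x+np.sqrt(.75)*np.array([0,0,1]);X=np.cross(yv,A)
    F=np.c_[X,yv,A]
    v,u=np.nonzero(d>0);P=unproj(m,d,np.c_[u,v]);L=(P-n0)@F
    k=(np.hypot(L[:,0],L[:,1])<.036)&(abs(L[:,2])<.02)
    return np.rad2deg(yaw),F,L[k],P[k],np.c_[u,v][k]
E
python3 - <<'E'
from nose import *
z=np.load("w1.npz");m={k:z[k] for k in["intrinsics","k1","world_from_camera"]};m["k1"]=float(m["k1"])
n0=np.array([.565,-.2295,.170])
yaw,F,L,P,uv=analyse(z["p"],z["d"],m,n0);print("yaw",yaw)
print(np.histogram(L[:,2],np.arange(-.02,.021,.002)))
ring=abs(L[:,2])<.004
rr=L[ring];A=np.c_[rr[:,:2],np.ones(len(rr))];c=np.linalg.lstsq(A,rr[:,2],rcond=None)[0];print("plane",c,ring.sum())
(cx,cy),rad=cv2.minEnclosingCircle((rr[:,:2]*1000).astype(np.float32));print("ring centre mm",cx,cy,rad)
dg=(L[:,2]>.005)&(L[:,2]<.012)
for s in(1,-1):
    q=L[dg&(s*L[:,1]>0)];print(s,len(q),np.median(q,0))
c=z["p"][165:265,215:345];cv2.imwrite("pics/f.png",cv2.resize(c,(780,600),interpolation=cv2.INTER_CUBIC))
print(proj(m,np.array([n0,n0+.025*F[:,1],n0-.025*F[:,1],n0+.025*F[:,0]])))
E
```

```text
base 5310 ((615.0927124023438, -240.15957641601562), (148.19200134277344, 169.58493041992188), 75.89479064941406) z 0.014655309963737068
yaw -14.105209350585938
(array([  58,   63,   55,   69,   64,   69,   83,   47,  702, 1344,   31,
         35,  139,  167,    0,    0,    0,    0,    0,    0]), array([-2.00000000e-02, -1.80000000e-02, -1.60000000e-02, -1.40000000e-02,
       -1.20000000e-02, -1.00000000e-02, -8.00000000e-03, -6.00000000e-03,
       -4.00000000e-03, -2.00000000e-03, -1.73472348e-17,  2.00000000e-03,
        4.00000000e-03,  6.00000000e-03,  8.00000000e-03,  1.00000000e-02,
        1.20000000e-02,  1.40000000e-02,  1.60000000e-02,  1.80000000e-02,
        2.00000000e-02]))
plane [ 0.00174256  0.00043083 -0.00162027] 2112
ring centre mm 0.4388125538825989 1.8859145641326904 29.879365921020508
1 133 [0.00594652 0.02495492 0.00623364]
-1 127 [-0.00427115 -0.02119151  0.00620968]
[[273.2333686  210.19482892]
 [248.82003689 194.51852723]
 [296.99067815 225.44988073]
 [289.48884307 186.54116449]]
```

View pics/f.png

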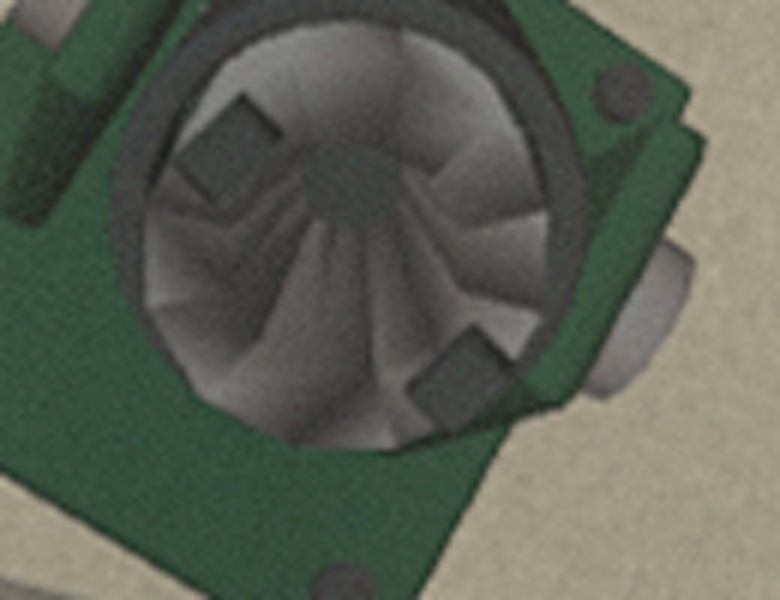

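The crop shows the dogs at about (230,150) and (462,380). In the spindle frame the dog line is about 12.5° from y towards +x (-12.5° about z). The fitted ring plane agrees with the assumed lean and yaw (-14.1°). Now I go over to the arbor.

>>> play_rows(increments=[[1, 0.004, 0.04, 0.02, 0.024, 0.097, 0], [1, 0.004, 0.05, 0.01, 0.024, 0.097, 0], [1, 0.004, 0.05, 0, 0.024, 0.097, 0], [1, 0.004, 0.05, 0, 0.024, 0.097, 0], [1, 0.004, 0.05, 0, 0.024, 0.097, 0], [1, 0.004, 0.05, 0, 0, 0, -0.166], [1, 0.004, 0.05, -0.02, 0, 0, -0.166], [1, 0.004, 0.05, -0.03, 0, 0, -0.166]])

```text
time_s: 3.95
position: [0.5465, 0.1721, 0.2568]
tcp_rot: [-0.0, 0.996, -0.093, 0.001]
force: [1.0, -0.6, 0.0]
grip_width: 0.0851
gripper_force: 0.0
```

>>> play_rows(increments=[[1, 0, 0, 0, 0, 0, 0], [1, 0, 0, 0, 0, 0, 0]])

```text
time_s: 4.2
position: [0.5455, 0.1701, 0.2565]
tcp_rot: [0.0, 0.996, -0.088, -0.0]
force: [-1.0, -0.5, 1.1]
grip_width: 0.0856
gripper_force: 0.0
```

```bash
python3 - <<'E'
from h import *
p,d,m=cam("wrist");np.savez("w2.npz",p=p,d=d,**{k:np.array(v) for k,v in m.items()})
for t in["arbor_neck","arbor_seat","centre_mid","block"]:
    for r in manip.pinpoint("wrist",t): print(t,round(r["score"],2),np.round(r["at"],4),proj(m,r["at"]).round()[0])
c=proj(m,[.566,.170,.09])[0].astype(int)
x0,y0=np.clip(c[0]-80,0,400),np.clip(c[1]-60,0,300)
cv2.imwrite("pics/g.png",cv2.resize(p[y0:y0+120,x0:x0+160],(800,600),interpolation=cv2.INTER_CUBIC));print(x0,y0)
v,u=np.nonzero(d>0);P=unproj(m,d,np.c_[u,v]);near=np.hypot(P[:,0]-.566,P[:,1]-.17)<.04
def top(lo,hi,n):
    q=P[near&(P[:,2]>lo)&(P[:,2]<hi)];print(n,len(q),np.median(q[:,2]),cv2.minAreaRect((q[:,:2]*1000).astype(np.float32)));return q
top(.114,.125,"neck top");top(.126,.14,"stub");top(.069,.08,"flange")
print(manip.sense()["position"],manip.sense()["joint_positions"].round(2))
E
```

```text
arbor_neck 0.91 [0.5644 0.0293 0.0864] [415. 152.]
arbor_neck 0.82 [0.4479 0.205  0.0778] [263. 281.]
arbor_neck 0.81 [0.5663 0.1705 0.097 ] [274. 176.]
arbor_seat 0.92 [0.5571 0.0297 0.0454] [400. 155.]
arbor_seat 0.77 [0.439  0.2047 0.045 ] [266. 275.]
arbor_seat 0.68 [0.5681 0.1694 0.063 ] [276. 170.]
centre_mid 0.97 [0.578  0.2809 0.0834] [166. 182.]
block 0.93 [0.5724 0.2252 0.0021] [232. 167.]
block 0.89 [ 0.3718  0.0265 -0.0007] [399. 282.]
195 115
neck top 982 0.11890737227781412 ((567.46435546875, 172.5715789794922), (30.320003509521484, 29.988290786743164), 1.7124799489974976)
stub 105 0.13099113835587833 ((567.9266357421875, 172.44036865234375), (9.15980052947998, 8.958780288696289), 33.98673629760742)
flange 760 0.07400163152053027 ((567.3026733398438, 172.531494140625), (51.17485809326172, 53.39409255981445), 3.7730343341827393)
[0.54540888 0.16906103 0.25701022] [-0.28  0.4  -0.15  1.68  0.07  1.07 -2.2 ]
```

View pics/g.png

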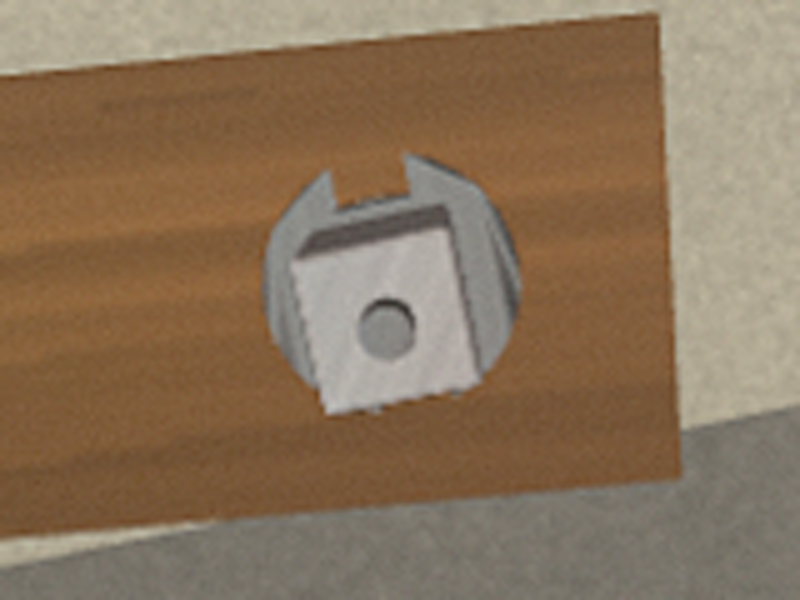

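The crop shows the steel arbor with its stub at (387,330) and a slot opening up at (370,175). The neck is square to the world within about 1.7°, centred at (0.5675, 0.1723), with its top at 0.119. Purple and orange are elsewhere. I align and descend.

>>> play_rows(increments=[[1, 0.011, 0.0015, -0.03, 0, 0, 0.1], [1, 0.011, 0.0015, -0.03, 0, 0, 0.097], [1, 0, 0, -0.03, 0, 0, 0], [1, 0, 0, 0, 0, 0, 0], [1, 0, 0, 0, 0, 0, 0]])

```text
time_s: 5.08
position: [0.5675, 0.1731, 0.1676]
tcp_rot: [-0.0, 1.0, 0.013, 0.001]
force: [1.3, -0.2, 0.3]
grip_width: 0.0854
gripper_force: 0.0
```

>>> play_rows(increments=[[1, 0, -0.0005, -0.04, 0, 0, 0], [1, 0, 0, -0.03, 0, 0, 0], [1, 0, 0, -0.0186, 0, 0, 0], [1, 0, 0, 0, 0, 0, 0], [0.1, 0, 0, 0, 0, 0, 0], [0.1, 0, 0, 0, 0, 0, 0], [0.1, 0, 0, 0, 0, 0, 0], [0.1, 0, 0, 0, 0, 0, 0]], squeeze=60)

```text
time_s: 6.08
position: [0.5674, 0.1727, 0.0786]
tcp_rot: [-0.0, 1.0, 0.014, 0.001]
force: [-1.0, -1.2, 6.2]
grip_width: 0.0297
gripper_force: 60.3
```

>>> play_rows(increments=[[0, 0, 0, 0.02, 0, 0, 0], [0, 0, 0, 0.04, 0, 0, 0], [0, 0, 0, 0.05, 0, 0, 0], [0, 0, 0, 0.05, 0, 0, 0], [0, 0, 0, 0.05, 0, 0, 0], [0, 0, 0, 0, 0, 0, 0], [0, 0, 0, 0, 0, 0, 0]])

```text
time_s: 6.95
position: [0.5661, 0.1724, 0.2867]
tcp_rot: [0.0, 1.0, 0.014, -0.001]
force: [0.1, 0.2, -4.1]
grip_width: 0.0293
gripper_force: 60.1
```

```bash
cat > goal.py <<'E'
from h import *
nose=np.array([.5668,-.2280,.1688]);yaw=np.deg2rad(-14.1)
x=np.array([np.cos(yaw),np.sin(yaw),0]);Y=np.array([-x[1],x[0],0]);Z=-.5*x+np.sqrt(.75)*np.array([0,0,1]);X=np.cross(Y,Z)
F=np.c_[X,Y,Z]
a=np.deg2rad(12.5);D=np.sin(a)*X+np.cos(a)*Y      # dog line
def tcp():
    s=manip.sense();q=s["tcp_rot"];return s["position"],R.from_quat([q[1],q[2],q[3],q[0]]),s
def goal(h,seat_t=np.array([0,0,.014]),dyaw=0,D=D):
    G=R.from_rotvec(np.deg2rad(dyaw)*Z)*R.from_matrix(np.c_[D,np.cross(-Z,D),-Z])   # tool x along dog line
    return nose+h*Z-G.apply(seat_t),G
def go(h,**k):
    p,Rt,s=tcp();g,G=goal(h,**k)
    print("h",h,"shift",(g-p).round(4),"turn/60",((G*Rt.inv()).as_rotvec()/np.deg2rad(60)).round(3),"target",g.round(4))
E
python3 - <<'E'
from goal import *
print(manip.sense()["grip_width"],manip.sense()["force"],manip.sense()["joint_positions"].round(2))
go(.15);go(.10);print("Z",Z,"D",D,"X",X)
p,d,m=cam("wrist");t=tcp()
cv2.imwrite("pics/h.png",p)
for n in["arbor_seat","arbor_neck"]:
    for r in manip.pinpoint("wrist",n):print(n,round(r["score"],2),t[1].inv().apply(r["at"]-t[0]).round(4))
E
```

```text
0.029345051303262135 [ 0.11539464  0.20864647 -4.06821546] [-0.24  0.41 -0.2   1.57  0.09  1.17 -2.  ]
h 0.15 shift [-0.0789 -0.3805  0.0242] turn/60 [-0.37  -0.372  1.006] target [ 0.4873 -0.208   0.3108]
h 0.1 shift [-0.0546 -0.3865 -0.0191] turn/60 [-0.37  -0.372  1.006] target [ 0.5115 -0.2141  0.2675]
Z [-0.48493601  0.12180751  0.8660254 ] D [0.41963531 0.90121844 0.10821981] X [ 0.8399338  -0.21097679  0.5       ]
arbor_seat 0.94 [-0.0101  0.1402  0.2415]
arbor_seat 0.77 [ 0.0029 -0.0015  0.0169]
arbor_neck 0.72 [-0.007   0.1413  0.2064]
arbor_neck 0.58 [-0.0026  0.0022 -0.0208]
```

>>> play_rows(increments=[[0, -0.01, -0.04, 0.006, -0.046, -0.0465, 0.1257], [0, -0.01, -0.05, 0.006, -0.046, -0.0465, 0.1257], [0, -0.01, -0.05, 0.006, -0.046, -0.0465, 0.1257], [0, -0.01, -0.05, 0.006, -0.046, -0.0465, 0.1257], [0, -0.01, -0.05, 0, -0.046, -0.0465, 0.1257], [0, -0.01, -0.05, 0, -0.046, -0.0465, 0.1257], [0, -0.01, -0.05, 0, -0.046, -0.0465, 0.1257], [0, -0.009, -0.0405, 0, -0.046, -0.0465, 0.1257]])

```text
time_s: 8.1
position: [0.4925, -0.1795, 0.309]
tcp_rot: [0.165, 0.847, 0.477, 0.169]
force: [0.7, 0.5, -4.7]
grip_width: 0.0291
gripper_force: 60.5
```

>>> play_rows(increments=[[0, 0, 0, 0, 0, 0, 0], [0, 0, 0, 0, 0, 0, 0]])

```text
time_s: 8.35
position: [0.4939, -0.1774, 0.3094]
tcp_rot: [0.164, 0.848, 0.475, 0.169]
force: [0.1, 0.8, -3.0]
grip_width: 0.0293
gripper_force: 60.5
```

```bash
python3 - <<'E'
from goal import *
t=tcp();print(t[2]["position"].round(4),t[2]["force"],t[2]["joint_positions"].round(2));go(.1);go(.055)
p,d,m=cam("wrist");cv2.imwrite("pics/i.png",cv2.resize(p[100:310,140:420],(800,600)))
np.savez("w3.npz",p=p,d=d,**{k:np.array(v) for k,v in m.items()})
for n in["spindle_nose","dogs_level"]:
    for r in manip.pinpoint("wrist",n):print(n,round(r["score"],2),np.round(r["at"],4))
for n in["arbor_seat","arbor_neck"]:
    for r in manip.pinpoint("wrist",n):print(n,round(r["score"],2),t[1].inv().apply(r["at"]-t[0]).round(4))
from nose import analyse
Yw,F2,L,P,uv=analyse(p,d,m,nose,yaw0=yaw)
rr=L[abs(L[:,2])<.004];print(len(rr),np.median(rr,0));print(cv2.minEnclosingCircle((rr[:,:2]*1000).astype(np.float32)))
q=L[(L[:,2]>.005)&(L[:,2]<.011)]
for s in(1,-1):
    k=q[s*q[:,1]>0];print(s,len(k),np.median(k,0) if len(k) else"")
E
```

```text
[ 0.4939 -0.1774  0.3094] [ 0.06165745  0.79341396 -3.01706217] [ 0.4   0.06 -0.15  2.11  0.03  0.49 -0.33]
h 0.1 shift [ 0.0176 -0.0367 -0.0419] turn/60 [-0.043 -0.036  0.072] target [ 0.5115 -0.2141  0.2675]
h 0.055 shift [ 0.0394 -0.0422 -0.0809] turn/60 [-0.043 -0.036  0.072] target [ 0.5333 -0.2196  0.2286]
spindle_nose 0.62 [ 0.5697 -0.2308  0.1657]
dogs_level 0.71 [ 0.5643 -0.2286  0.1778]
dogs_level 0.25 [ 0.5044 -0.1804  0.296 ]
arbor_seat 0.71 [ 0.1732 -0.1693  0.2396]
arbor_seat 0.66 [-0.0004  0.0032  0.0136]
arbor_neck 0.66 [ 0.1823 -0.1497  0.2064]
arbor_neck 0.64 [-0.0276  0.0197  0.1656]
arbor_neck 0.62 [-0.0027 -0.0012 -0.0203]
base 3886 ((619.15380859375, -221.35955810546875), (111.19454193115234, 169.50706481933594), 75.84504699707031) z 0.01465997649835693
763 [ 1.59681186e-02  1.41706969e-02 -5.85393319e-05]
((0.25469970703125, 0.0812520980834961), 29.978906631469727)
1 129 [0.00511987 0.02301845 0.00776068]
-1 0
```

View pics/i.png

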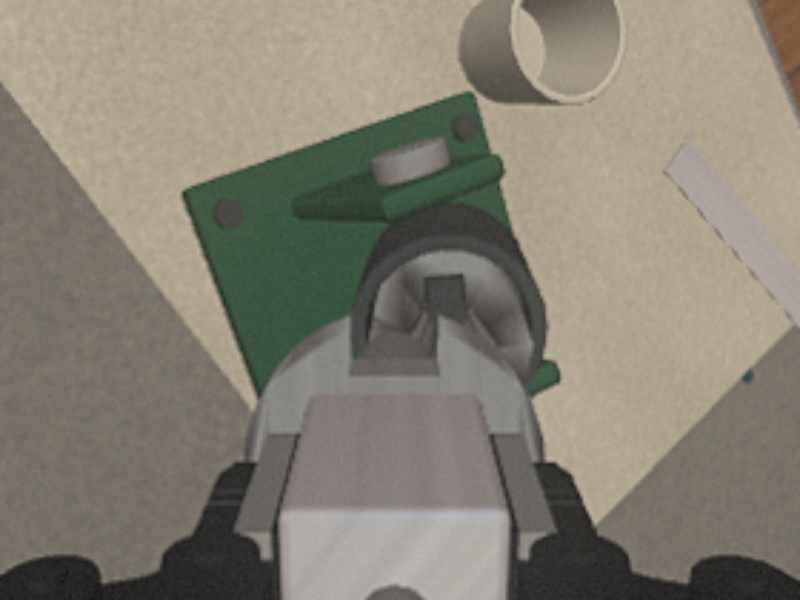

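The wrist view shows the arbor held square, with its slot (395,350) pointing at the visible dog (445,290). The nose position repeats within 0.3 mm and the dog angle repeats at 12.5°.

>>> play_rows(increments=[[0, 0.0088, -0.0183, -0.021, -0.0215, -0.018, 0.036], [0, 0.0088, -0.0184, -0.0209, -0.0215, -0.018, 0.036], [0, 0, 0, 0, 0, 0, 0], [0, 0, 0, 0, 0, 0, 0], [0, 0, 0, 0, 0, 0, 0]])

```text
time_s: 9.22
position: [0.5124, -0.2139, 0.2694]
tcp_rot: [0.187, 0.821, 0.508, 0.181]
force: [-0.0, 0.4, -4.7]
grip_width: 0.0292
gripper_force: 60.6
```

```bash
python3 - <<'E'
from goal import *
go(.1);go(.045);print(manip.sense()["force"],manip.sense()["wrist_torque"])
E
```

```text
h 0.1 shift [-0.0009 -0.0003 -0.0018] turn/60 [ 0.002  0.003 -0.002] target [ 0.5115 -0.2141  0.2675]
h 0.045 shift [ 0.0258 -0.007  -0.0495] turn/60 [ 0.002  0.003 -0.002] target [ 0.5382 -0.2208  0.2199]
[-0.00965536  0.38804463 -4.68201357] [ 0.20383295  0.92234005 -0.02802899]
```

>>> play_rows(increments=[[0, 0.0083, -0.0022, -0.0156, 0, 0, 0], [0, 0.0083, -0.0022, -0.0156, 0, 0, 0], [0, 0.0083, -0.0022, -0.0156, 0, 0, 0], [0, 0.0082, -0.0022, -0.0157, 0, 0, 0], [0, 0, 0, 0, 0, 0, 0], [0, 0, 0, 0, 0, 0, 0]])

```text
time_s: 9.98
position: [0.5394, -0.2226, 0.2129]
tcp_rot: [0.185, 0.822, 0.509, 0.177]
force: [0.2, -0.4, -3.6]
grip_width: 0.0296
gripper_force: 60.7
```

```bash
python3 - <<'E'
from goal import *
go(.03);go(.015);print(manip.sense()["force"],manip.sense()["wrist_torque"])
E
```

```text
h 0.03 shift [ 0.006 -0.    -0.006] turn/60 [ 0.002 -0.006 -0.   ] target [ 0.5455 -0.2226  0.2069]
h 0.015 shift [ 0.0133 -0.0019 -0.0189] turn/60 [ 0.002 -0.006 -0.   ] target [ 0.5527 -0.2245  0.1939]
[ 0.16182513 -0.44159123 -3.57213577] [ 0.21261758  0.95624554 -0.00324492]
```

```bash
python3 - <<'E'
from goal import *
s=manip.sense();print(s["joint_positions"].round(3),s["qvel"].round(3))
E
```

```text
[ 0.543  0.281 -0.261  2.183  0.251  0.173 -0.388] [-0.008 -0.005  0.01  -0.     0.011 -0.001 -0.017]
```

>>> play_rows(increments=[[0, 0.006, 0, -0.006, 0.002, -0.006, 0], [0, 0, 0, 0, 0, 0, 0], [0, 0, 0, 0, 0, 0, 0]])

```text
time_s: 10.35
position: [0.5432, -0.2227, 0.207]
tcp_rot: [0.184, 0.822, 0.508, 0.178]
force: [1.1, 0.1, -5.1]
grip_width: 0.0296
gripper_force: 60.8
```

```bash
python3 - <<'E'
from goal import *
s=manip.sense();print(s["joint_positions"].round(3),s["qvel"].round(3));go(.03);go(.015)
E
```

```text
[ 0.639  0.304 -0.388  2.182  0.524  0.18  -0.659] [-0.007 -0.002  0.003  0.002  0.026 -0.002 -0.032]
h 0.03 shift [ 0.0023  0.0001 -0.0001] turn/60 [ 0.    -0.005 -0.   ] target [ 0.5455 -0.2226  0.2069]
h 0.015 shift [ 0.0096 -0.0018 -0.0131] turn/60 [ 0.    -0.005 -0.   ] target [ 0.5527 -0.2245  0.1939]
```

Joint 6 is near its lower limit, but the controller is using the redundancy, so I continue in small steps.

>>> play_rows(increments=[[0, 0.003, 0, -0.001, 0, -0.003, 0], [0, 0.003, -0.0004, -0.003, 0, -0.002, 0], [0, 0.002, -0.0005, -0.003, 0, 0, 0], [0, 0.002, -0.0005, -0.003, 0, 0, 0], [0, 0.0015, -0.0004, -0.0025, 0, 0, 0], [0, 0, 0, 0, 0, 0, 0], [0, 0, 0, 0, 0, 0, 0]])

```text
time_s: 11.22
position: [0.5549, -0.2242, 0.1944]
tcp_rot: [0.186, 0.822, 0.508, 0.18]
force: [0.1, 0.8, -3.8]
grip_width: 0.0294
gripper_force: 60.8
```

```bash
python3 - <<'E'
from goal import *
s=manip.sense();print(s["joint_positions"].round(3),s["qvel"].round(3),s["force"],s["wrist_torque"]);go(.015);go(.01)
E
```

```text
[ 0.669  0.345 -0.443  2.177  0.795  0.175 -0.929] [ 0.005  0.001 -0.008 -0.002  0.019 -0.002 -0.017] [ 0.13807349  0.78820041 -3.77612399] [0.28316416 0.9349288  0.00143382]
h 0.015 shift [-0.0022 -0.0003 -0.0005] turn/60 [ 0.001 -0.    -0.001] target [ 0.5527 -0.2245  0.1939]
h 0.01 shift [ 0.0003 -0.0009 -0.0048] turn/60 [ 0.001 -0.    -0.001] target [ 0.5552 -0.2251  0.1896]
```

>>> play_rows(increments=[[0, -0.001, -0.0005, -0.002, 0, 0, 0], [0, 0.0006, -0.0003, -0.0016, 0, 0, 0], [0, 0.0007, -0.0002, -0.0014, 0, 0, 0], [0, 0, 0, 0, 0, 0, 0], [0, 0, 0, 0, 0, 0, 0]])

```text
time_s: 11.85
position: [0.5553, -0.2255, 0.1892]
tcp_rot: [0.186, 0.822, 0.508, 0.18]
force: [1.3, -0.4, -3.3]
grip_width: 0.0292
gripper_force: 60.8
```

```bash
python3 - <<'E'
from goal import *
s=manip.sense();print(s["joint_positions"].round(3),s["force"],s["wrist_torque"]);go(.01);go(.005)
E
```

```text
[ 0.686  0.357 -0.465  2.181  0.897  0.175 -1.026] [ 1.28615999 -0.38807962 -3.28337414] [ 0.03074605  0.90880661 -0.06393341]
h 0.01 shift [-0.0001  0.0004  0.0004] turn/60 [ 0.001 -0.    -0.001] target [ 0.5552 -0.2251  0.1896]
h 0.005 shift [ 0.0023 -0.0002 -0.0039] turn/60 [ 0.001 -0.    -0.001] target [ 0.5576 -0.2257  0.1853]
```

Free so far at h = 10 mm. Next I go past the dog tops to h = 5 mm, watching the force.

>>> play_rows(increments=[[0, 0.0008, 0, -0.0013, 0, 0, 0], [0, 0.0008, -0.0001, -0.0013, 0, 0, 0], [0, 0.0007, -0.0001, -0.0013, 0, 0, 0], [0, 0, 0, 0, 0, 0, 0], [0, 0, 0, 0, 0, 0, 0]])

```text
time_s: 12.48
position: [0.5578, -0.2263, 0.1855]
tcp_rot: [0.186, 0.822, 0.508, 0.18]
force: [1.7, -5.6, -1.0]
grip_width: 0.0292
gripper_force: 60.8
```

```bash
python3 - <<'E'
from goal import *
s=manip.sense();print(s["joint_positions"].round(3),s["force"],s["wrist_torque"]);go(.005);go(.001)
E
```

```text
[ 0.688  0.367 -0.47   2.18   0.961  0.175 -1.09 ] [ 1.71460398 -5.58263585 -1.03269571] [-0.99124056  0.3382031  -0.60951876]
h 0.005 shift [-0.0002  0.0006 -0.0003] turn/60 [0.001 0.    0.   ] target [ 0.5576 -0.2257  0.1853]
h 0.001 shift [ 0.0017  0.0001 -0.0037] turn/60 [0.001 0.    0.   ] target [ 0.5595 -0.2262  0.1818]
```

>>> play_rows(increments=[[0, 0.0003, -0.0008, -0.0008, 0, 0, 0], [0, 0.0006, -0.0003, -0.001, 0, 0, 0], [0, 0.0004, -0.0001, -0.0009, 0, 0, 0], [0, 0, 0, 0, 0, 0, 0], [0, 0, 0, 0, 0, 0, 0]])

```text
time_s: 13.1
position: [0.5591, -0.2272, 0.1828]
tcp_rot: [0.186, 0.822, 0.508, 0.18]
force: [1.2, -5.3, 0.9]
grip_width: 0.0296
gripper_force: 61.2
```

```bash
python3 - <<'E'
from goal import *
s=manip.sense();print(s["force"]-[0,0,-4],s["wrist_torque"]-[.2,.93,0],"F along XYZ",(F.T@(s["force"]-[0,0,-4])).round(1),"seat in nose",(F.T@(tcp()[0]+tcp()[1].apply([0,0,.014])-nose)).round(4));go(.001)
E
```

```text
[ 1.24575119 -5.31060281  4.88232004] [-1.33742196 -0.78479885 -0.66148016] F along XYZ [ 4.6 -4.8  3. ] seat in nose [ 0.0004 -0.0011  0.0019]
h 0.001 shift [ 0.0004  0.0011 -0.001 ] turn/60 [ 0.001  0.    -0.   ] target [ 0.5595 -0.2262  0.1818]
```

>>> play_rows(increments=[[0, 0.0006, -0.0006, -0.0005, 0, 0, 0], [0, 0.0004, -0.0002, -0.0006, 0, 0, 0], [0, 0.0004, -0.0001, -0.0006, 0, 0, 0], [0, 0, 0, 0, 0, 0, 0], [0, 0, 0, 0, 0, 0, 0]])

```text
time_s: 13.72
position: [0.5601, -0.2278, 0.1814]
tcp_rot: [0.186, 0.821, 0.508, 0.18]
force: [-6.1, -2.8, 11.9]
grip_width: 0.0294
gripper_force: 63.0
```

```bash
python3 - <<'E'
from goal import *
s=manip.sense();print(s["force"]-[0,0,-4],s["wrist_torque"]-[.2,.93,0],"F along XYZ",(F.T@(s["force"]-[0,0,-4])).round(1),"seat in nose",(F.T@(tcp()[0]+tcp()[1].apply([0,0,.014])-nose)).round(4));go(.001)
E
```

```text
[-6.10908594 -2.77806739 15.87903151] [-0.92368306 -0.30583661 -0.49801822] F along XYZ [ 3.4 -4.2 16.4] seat in nose [ 0.0006 -0.0014  0.0002]
h 0.001 shift [-0.0006  0.0016  0.0004] turn/60 [ 0.001  0.    -0.001] target [ 0.5595 -0.2262  0.1818]
```

Axial contact of about 16 N at h ≈ 0 means the flange is home. I release and look before withdrawing.

>>> play_rows(increments=[[0.8, 0, 0, 0, 0, 0, 0], [0.8, 0, 0, 0, 0, 0, 0], [0.8, 0, 0, 0, 0, 0, 0], [0.8, 0, 0, 0, 0, 0, 0]])

```text
time_s: 14.22
position: [0.5603, -0.2273, 0.1806]
tcp_rot: [0.185, 0.821, 0.508, 0.18]
force: [-0.6, 0.8, -0.7]
grip_width: 0.0686
gripper_force: 0.0
```

>>> play_rows(increments=[[0.8, -0.005, 0.0012, 0.009, 0, 0, 0], [0.8, -0.01, 0.0025, 0.0175, 0, 0, 0], [0.8, -0.012, 0.003, 0.022, 0, 0, 0], [0.8, -0.012, 0.003, 0.022, 0, 0, 0], [0.8, -0.01, 0.0025, 0.018, 0, 0, 0], [0.8, 0, 0, 0, 0, 0, 0], [0.8, 0, 0, 0, 0, 0, 0]])

```text
time_s: 15.1
position: [0.511, -0.2159, 0.2688]
tcp_rot: [0.186, 0.822, 0.508, 0.18]
force: [0.4, -0.1, 0.0]
grip_width: 0.0684
gripper_force: 0.0
```

```bash
python3 - <<'E'
from goal import *
p,d,m=cam("wrist");print(manip.sense()["force"],tcp()[0])
np.savez("w4.npz",p=p,d=d,**{k:np.array(v) for k,v in m.items()})
for n in["arbor_seat","arbor_neck","spindle_nose"]:
    for r in manip.pinpoint("wrist",n):print(n,round(r["score"],2),(F.T@(r["at"]-nose)).round(4))
v,u=np.nonzero(d>0);L=(unproj(m,d,np.c_[u,v])-nose)@F
L=L[np.hypot(L[:,0],L[:,1])<.04]
for lo,hi in[(.006,.014),(.05,.06),(.062,.07)]:
    q=L[(L[:,2]>lo)&(L[:,2]<hi)];print(lo,len(q),np.median(q,0).round(4),cv2.minAreaRect((q[:,:2]*1000).astype(np.float32)))
q=L[(L[:,2]>.05)&(L[:,2]<.06)&(np.hypot(L[:,0],L[:,1])>.007)]
c=np.linalg.lstsq(np.c_[q[:,:2],np.ones(len(q))],q[:,2],rcond=None)[0];print("neck top plane",c)
cc=proj(m,nose+.03*Z)[0].astype(int);x0,y0=cc[0]-80,max(cc[1]-60,0)
cv2.imwrite("pics/j.png",cv2.resize(p[y0:y0+120,x0:x0+160],(800,600),interpolation=cv2.INTER_CUBIC))
E
```

```text
[-0.73944076 -0.28308123 -0.2876775 ] [ 0.51114413 -0.21554859  0.26867907]
arbor_seat 0.84 [-0.0008  0.0005 -0.0034]
arbor_neck 0.81 [-0.0029 -0.0037  0.0352]
0.006 1327 [0.0038 0.0121 0.0098] ((0.11658859252929688, 4.1654052734375), (47.38332748413086, 52.97709274291992), 77.28569793701172)
0.05 1627 [0.0003 0.003  0.0549] ((-0.3847646713256836, 0.13405799865722656), (30.149829864501953, 29.490999221801758), 76.54962921142578)
0.062 194 [-0.0005  0.0007  0.0669] ((-0.5935347080230713, 0.32907724380493164), (9.459306716918945, 9.190296173095703), 79.018798828125)
neck top plane [-0.00945924 -0.01984962  0.05473905]
```

View pics/j.png

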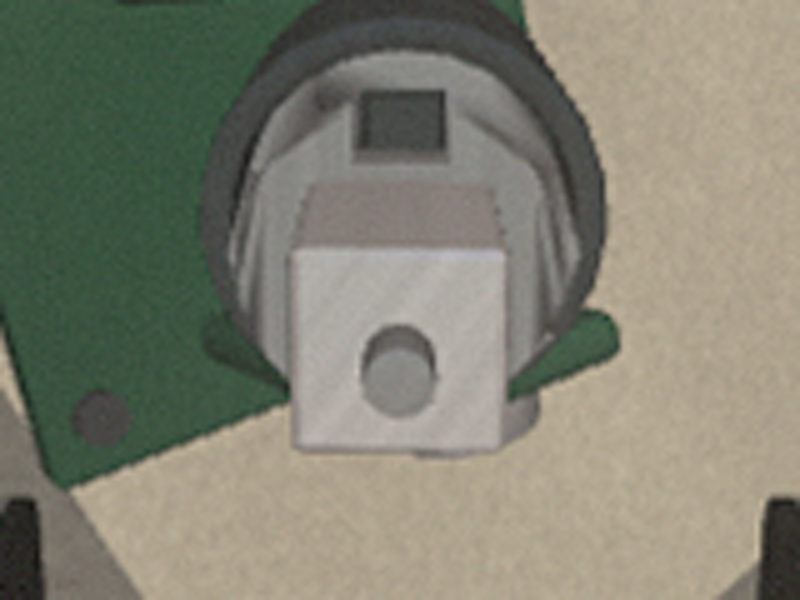

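The crop shows the dog sitting inside the slot at (402,122). The neck top is 54.9 mm above the nose face (55 expected when home), the tilt is about 1.2°, and the gripper is clear.

```bash
python3 -c "
from bench import manip
print(manip.sign_off())"
```

```text
the job is handed in; nothing more can be done
None
```

The arbor is seated home in the spindle with its slots over the dogs and released, and the job is handed in; the centre, bottle, mug and jar were not touched, and the judge's verdict was not returned.

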